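# Load the brush, then hold the sprung cover open

### The job

I am about to brush the opened phone inside the rework box. Dip the bristles of the standing brush briefly into the small open steel pot, well below its rim, and stand the brush back in the slot of its stand, ready for me; then lift the box's sprung cover by its front bar to 60 degrees from closed (5 degrees either way) and keep holding it still there. The program finishes while holding the cover open: do not let go of the bar, and leave the pot and the other things standing where they are.

Things in the scene. Friction and masses are not known exactly. Their poses are not given: they have to be found in the camera images.
- brush: flat black brush, 145 mm, standing bristles down in its stand (may lean 0.15 rad); 25 g. Own y: from bristles to handle end, up as it stands. Handle 13 mm wide (own x), 8 mm thick (z 0 to 8 mm), y -37 to +73 mm; head 20 x 9 mm, y -49 to -37 mm; then 23 mm of soft bristles, not solid, no resistance. Origin on the handle's back face, 74 mm above the desk as it stands; handle end at 147 mm
- brush_tip (a point): the bristles' free end, on the brush's centre line (own x = 0, y = -72 mm, z = +4 mm)
- brush_stand: plain grey block, 60 x 60 mm, 70 mm high, fixed; origin at the centre of its underside. In the middle of its top one upright slot, 27 mm along own x, 17 mm along own y, 45 mm deep, 3 mm chamfers; the brush's head stands on the slot's floor, brush x along stand x, bristle tip then about 2 mm above desk level, inside the block
- pot: small open round steel pot, loose, 45 mm high, 66 mm wide at the rim, 56 mm wide inside, inner floor 5 mm up; empty, 0.2 kg; origin at the centre of its underside
- rework_box: grey metal box, fixed, 150 mm (own x) by 190 mm (own y), 80 mm high, with an opened phone inside; origin at the centre of its underside; its front, with the bar, looks along own -x, roughly to the robot
- cover (a joint): angle of the box's flat metal cover (5 mm plate) in rad: 0 closed, grows as its front edge rises; stop at 1.45. It turns about a level line along the box's own y. Gravity and a spring shut it from every angle: about 2 to 3 N at the bar, square to the cover
- cover_hinge (a point): middle of the hinge line: own x = +81 mm of the box, 80 mm above the desk
- cover_bar (a point): round steel bar, 10 mm thick, 124 mm long along the box's own y, carried on two thin arms (55 mm either side of its middle) 45 mm in front of the cover's front edge. Origin at its middle: 201 mm from the hinge line, 84.5 mm above the desk when closed; own x points from the bar to the hinge. It can turn between the fingers, so the gripper may point down all the way
- phone: black phone with a cracked glass, 143 x 70 x 9 mm, lying flat at the left front; loose bystander, to be left alone
- speaker: black round puck, 62 mm wide, 30 mm high, behind the box's right side; loose bystander, to be left alone
- tape_roll: roll of narrow tape lying flat, 60 mm wide, 12 mm high; loose bystander, to be left alone
- battery: flat phone battery, 102 x 42 x 9 mm; loose bystander, to be left alone
- jar: closed screw-cap jar, 48 mm wide, 34 mm high (not the dipping pot); loose bystander, to be left alone
- multimeter: hand multimeter lying flat, 152 x 78 x 52 mm, at the left; loose bystander, to be left alone

How it is judged:
By the outcome, as a careful person would: the job done as asked, in the order asked, and still so for the second after the job is handed in, while the arm keeps its last pose, push and grip.
It also fails if it takes over 64 s, if anything falls off the work surface, if the arm or the gripper's body presses on something with over 40 N, if the wrist force passes 120 N, or if a joint passes its speed limit or range.

### The arm

A 6-joint arm with a two-finger parallel gripper is mounted at the origin on a cart in front of the work surface, level with it; the furniture and walls round the work are solid. World frame = base frame: x ahead of the robot, y to its left, z up, the work surface at z = 0. Lengths are in m, angles in degrees, forces in N, time in s.
With the tool pointing down it reaches from about 0.325 to 0.9 m from the base axis. Payload 3.5 kg.
Tool frame: the origin (TCP) lies at the very end of the fingers, on their centre line; the grasp point (between the pads) lies 19 mm behind it; z points along the fingers, y is the line along which they close (so a half turn about z gives the same grasp; the last joint's range is limited). The gripper opens to 85 mm and grips with 20 to 120 N. Pads are 22 mm wide; open, the fingers measure 114 mm over their backs; the gripper's body (76 mm by 85 mm) begins 54 mm behind the grasp point. The pads swing forward as they close: fully open they stand 13 mm farther back than shut.
Start: joints at [60.138, 15.837, -1.513, 72.651, 0, 84.076], TCP at [0.254, 0.571, 0.231] pointing down, gripper open.
Joint ranges: [-178.77, 178.77], [-48.84, 107.48], [-61.69, 71.31], [-111.58, 123.2], [-90, 87.43], [-180, 180]. Speed limits (degrees/s): [147.25, 147.25, 180, 180, 180, 180].

### API

Orientations are given as [roll, pitch, yaw] about the fixed x, y, z axes, in that order (R = Rz(yaw) Ry(pitch) Rx(roll)).
In Python, from cell import read_state, optics, ticket gives the robot as it stands.
- The arm moves only by the tool jog_arm, never from a script. Its argument "series" is text: rows parted by semicolons, each of 7 numbers parted by spaces: the turn, a rotation vector about the tool's x, y, z in rad, then the shift along the tool's x, y, z in m, then the finger opening in m, from 0 to 0.0854. A call has 1 to 10 rows; each row shifts and turns the commanded pose from where the row before left it, along the tool's axes as they then stand; what a row does not reach is not made up. A row lasts 1/10 s, in which the tool goes at most 50 mm and 8.59 degrees, less where a joint would pass 70% of its speed; a pose out of reach is approached as far as the arm can. A call with a gripper value outside its range is refused whole. The fingers move at their own pace and stop on an object; the grip force is fixed at half the most. Time passes only in rows, so rows that do not move let the fingers close. It gives the time, the measured TCP pose, the force, the opening and the grip force at its end, in the units of the state.
- read_state(): the state, without advancing time (a new reading comes with each control period).
- optics.grab_frame(name): name is "side" or "top" or "wrist"; returns a dict with "image" (384x512x3 uint8, red, green, blue), "fx", "fy", "cx", "cy" (pixels), "pose" (4x4, takes a point from camera to world coordinates); the wrist camera has in their place "tool_from_camera" (4x4, takes a point from camera to tool coordinates, whose origin is the TCP and whose axes are the flange's). Camera axes: x right, y up, looking along -z (the intrinsics and any distortion apply to the point x, -y, -z); pixel columns grow to the right and rows downward; lengths in m; the calibration is good to about 2 mm. A picture is of the moment at which its call begins: read the wrist's pose just before it. There is no depth.
- ticket.finish_job(): hands the job in; it is judged then, once.
The state is a dict: "t": time; "joint_pos": joint angles; "joint_velocities": joint speeds; "joint_torque": joint torques, N m; "position": TCP position; "tool_rot": TCP orientation; "force": force on the tool from outside, world axes, zero at the start; "moment": the same for the moment, N m; "gripper_width": finger opening in m; "grasp_force": force on a finger pad.
Only numpy, scipy, OpenCV 4.12 (cv2) and the standard library are available. Lean on these libraries where they do the work, as an engineer would, in place of code of your own. Each camera call takes 0.05 s, during which the arm holds its last target. There are 200 camera calls.

## Working session

There is one attempt and no reset: what is moved stays moved. The work goes in short steps, Python scripts to look and compute and a tool call to move; the robot and the scene stay as the last step left them, time stands still between calls to the robot, and variables do not carry over. Pictures are saved under pics/ and viewed, at most 10 in all, crops included, and the job is handed in when it is done.

Besides the shell and the picture viewer there is one more tool, called in YAML: its name, and indented under it one key for each argument. jog_arm: Moves the arm, as the interface text tells. Its arguments: {"type":"object","properties":{"series":{"type":"string"}},"required":["series"]}

```bash
mkdir -p pics; ls; python3 - <<'E'
from cell import read_state, optics
import cv2, numpy as np
print(read_state())
for n in("top","side"):
    f=optics.grab_frame(n); cv2.imwrite(f"pics/{n}0.png",f["image"][:,:,::-1]); print(n,{k:(np.round(v,4).tolist() if k!="image" else 0) for k,v in f.items()})
    np.save(f"{n}0.npy",f,allow_pickle=True)
E
```

```text
pics
{'t': 0.0, 'joint_pos': array([ 6.01375937e+01,  1.58788381e+01, -1.59895307e+00,  7.26489597e+01,
        1.02909361e-03,  8.40763849e+01]), 'joint_velocities': array([-0.00418967, -0.02647286, -0.01033599, -0.05746378, -0.01349894,
       -0.03757928]), 'joint_torque': array([-5.51828653e-04, -4.45502436e+01,  2.95206159e+01,  1.62375852e-02,
       -1.14074667e-04, -3.26214426e-06]), 'position': array([0.25320873, 0.57056253, 0.23014426]), 'tool_rot': array([-1.79874032e+02, -1.41045981e-02,  1.56061192e+02]), 'force': array([-0.45545213,  0.13688608, -0.25071004]), 'moment': array([ 0.00947584,  0.02562359, -0.00906361]), 'grasp_force': 0.0, 'gripper_width': 0.08558096691037538}
top {'image': 0, 'fx': 453.8597, 'fy': 453.8597, 'cx': 255.6087, 'cy': 196.1, 'pose': [[0.0149, 0.9951, -0.0982, 0.3695], [-0.9997, 0.0167, 0.0172, -0.0525], [0.0188, 0.0979, 0.995, 1.7334], [0.0, 0.0, 0.0, 1.0]]}
side {'image': 0, 'fx': 428.1696, 'fy': 428.1696, 'cx': 253.8974, 'cy': 185.7924, 'pose': [[0.8675, -0.4152, 0.2742, 0.8922], [0.4973, 0.7082, -0.5011, -0.6916], [0.0139, 0.571, 0.8208, 1.0945], [0.0, 0.0, 0.0, 1.0]]}
```

```bash
python3 - <<'E'
import cv2
for n in("top","side"):
    i=cv2.imread(f"pics/{n}0.png"); cv2.imwrite(f"pics/{n}0b.png",cv2.resize(i,(800,600),interpolation=cv2.INTER_CUBIC))
E
```

```text
(no output)
```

View pics/top0b.png

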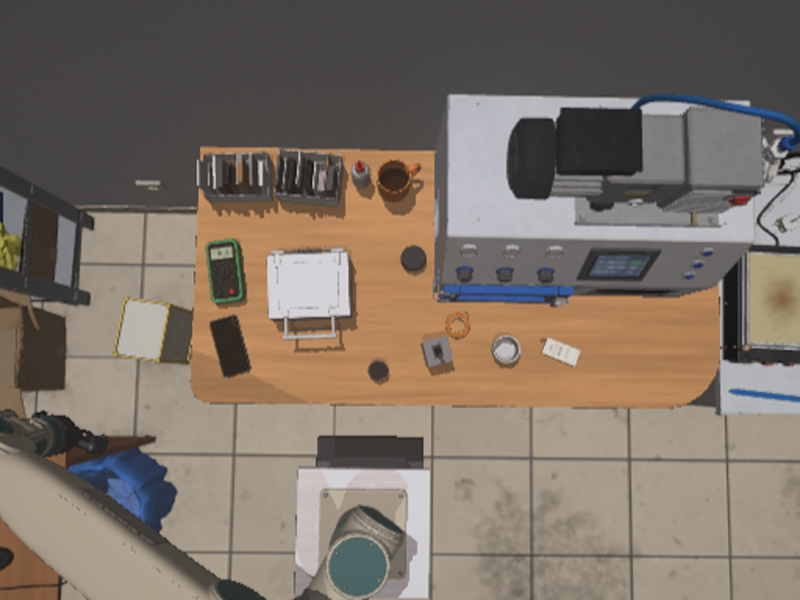

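View pics/side0b.png

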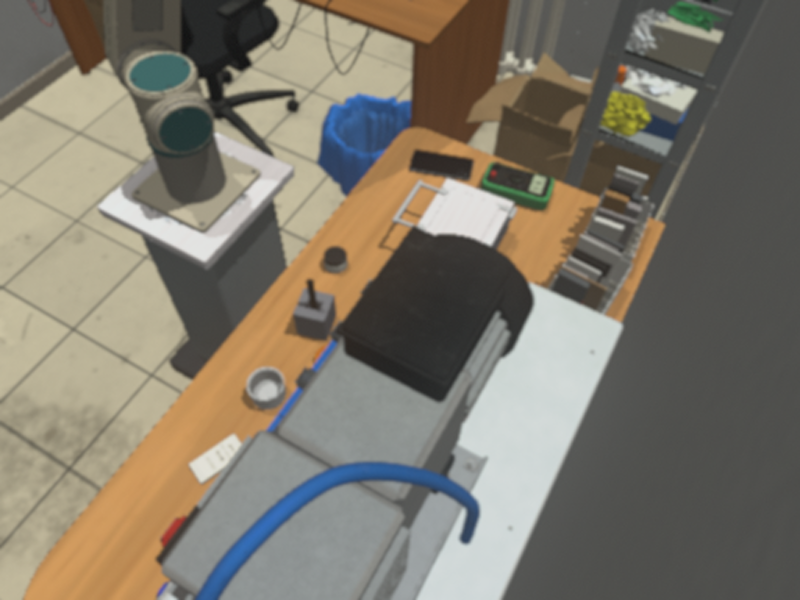

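The top view (800 px scale) shows the box at (310,285) with its bar at (312,336), the stand with brush at (437,352), the pot at (506,349), the jar at (378,371) and the tape at (458,324). The side view confirms the brush upright at (312,290) in its stand and the pot at (266,388).

```bash
cat > h.py <<'E'
import numpy as np, cv2
from scipy.spatial.transform import Rotation as Ro
from cell import read_state, optics
def tool(s):
    T=np.eye(4);T[:3,:3]=Ro.from_euler("xyz",s["tool_rot"],degrees=True).as_matrix();T[:3,3]=s["position"];return T
def grab(n,name=None):
    s=read_state();f=optics.grab_frame(n)
    if n=="wrist": f["pose"]=tool(s)@np.array(f["tool_from_camera"])
    if name: cv2.imwrite(f"pics/{name}.png",f["image"][:,:,::-1]); np.save(name+".npy",f,allow_pickle=True)
    return f
def load(n): return np.load(n+".npy",allow_pickle=True).item()
def ray(f,u,v):
    P=np.array(f["pose"]); d=np.array([(u-f["cx"])/f["fx"],-(v-f["cy"])/f["fy"],-1]); return P[:3,3],P[:3,:3]@d
def onz(f,u,v,z):
    o,d=ray(f,u,v); return o+d*(z-o[2])/d[2]
def proj(f,p):
    P=np.array(f["pose"]); c=P[:3,:3].T@(np.array(p)-P[:3,3]); return f["cx"]+f["fx"]*c[0]/-c[2], f["cy"]+f["fy"]*c[1]/c[2]
def tri(fu):
    A=np.zeros((3,3));b=np.zeros(3)
    for f,u,v in fu:
        o,d=ray(f,u,v);d=d/np.linalg.norm(d);M=np.eye(3)-np.outer(d,d);A+=M;b+=M@o
    return np.linalg.solve(A,b)
def delta(s,R1,p1):
    "rotvec and shift in tool axes"
    T=tool(s); return Ro.from_matrix(T[:3,:3].T@R1).as_rotvec(), T[:3,:3].T@(np.array(p1)-T[:3,3])
E
python3 - <<'E'
from h import *
f=load("top0") if 0 else np.load("top0.npy",allow_pickle=True).item()
k=.64
for n,u,v,z in [("bar L",284,336,.0845),("bar R",340,335,.0845),("hingeL",270,252,.08),("hingeR",346,249,.08),("stand",437,352,.07),("brushend",437,352,.147),("pot",506,349,.045),("jar",378,371,.034),("tape",458,324,.01),("battery",561,351,.01),("speaker",413,259,.03),("machL",437,300,.1),("machTopL",447,95,.4),("phone",230,346,0)]:
    print(n,onz(f,u*k,v*k,z).round(3))
f=grab("wrist"); print(np.round(f["tool_from_camera"],4).tolist(),f["fx"],f["fy"],f["cx"],f["cy"])
E
```

```text
bar L [0.459 0.186 0.085]
bar R [0.463 0.056 0.085]
hingeL [0.656 0.225 0.08 ]
hingeR [0.667 0.047 0.08 ]
stand [ 0.428 -0.171  0.07 ]
brushend [ 0.425 -0.166  0.147]
pot [ 0.438 -0.338  0.045]
jar [ 0.382 -0.033  0.034]
tape [ 0.499 -0.226  0.01 ]
battery [ 0.437 -0.478  0.01 ]
speaker [ 0.654 -0.113  0.03 ]
machL [ 0.547 -0.168  0.1  ]
machTopL [ 0.917 -0.162  0.4  ]
phone [0.437 0.328 0.   ]
[[-0.0007, 0.9527, 0.3038, 0.0777], [1.0, 0.0005, 0.0008, 0.0003], [0.0006, 0.3038, -0.9527, -0.1425], [0.0, 0.0, 0.0, 1.0]] 278.79253600365143 278.79253600365143 256.5075109572097 194.46475889185044
```

jog_arm:
  series: "0 0 -0.14 0 0 -0.01 0.085; 0 0 -0.14 0 0 -0.01 0.085; 0 0 -0.139 0 0 -0.01 0.085; -0 0 0 -0.015 -0.045 0 0.085; 0 0 0 -0.015 -0.045 0 0.085; 0 0 0 -0.015 -0.045 0 0.085; 0 0 0 -0.015 -0.045 0 0.085; 0 0 0 -0.015 -0.045 0 0.085; 0 0 0 -0.015 -0.045 0 0.085; 0 0 0 -0.015 -0.045 0 0.085"

```text
t: 1.15
position: [0.3589, 0.2545, 0.2611]
tool_rot: [-180.0, 0.0, -179.9]
force: [1.1, 0.0, -0.2]
gripper_width: 0.0851
grasp_force: 0.0
```

jog_arm:
  series: "0 0 0 -0.015 -0.045 0 0.085; 0 0 0 -0.015 -0.045 0 0.085; 0 0 0 -0.015 -0.045 0 0.085; 0 0 0 0 0 0 0.085; 0 0 0 0 0 0 0.085"

```text
t: 1.65
position: [0.4042, 0.1203, 0.2611]
tool_rot: [180.0, -0.0, 179.9]
force: [0.4, 1.1, 0.5]
gripper_width: 0.085
grasp_force: 0.0
```

```bash
python3 - <<'E'
from h import *
s=read_state();print(s["t"],s["position"],s["tool_rot"],s["joint_pos"])
grab("wrist","w1");grab("top","top1")
E
```

```text
1.65 [0.40417389 0.12031912 0.26109772] [ 1.79979779e+02 -3.78369413e-02  1.79872027e+02] [ 7.76219512e+00 -6.10703184e+00 -2.19940952e+01  7.41476396e+01
  2.52235103e-02  7.89016671e+00]
```

jog_arm:
  series: "0 0 0 0 -0.045 0 0.085; 0 0 0 0 -0.045 0 0.085; 0 0 0 0 -0.045 0 0.085; 0 0 0 0 -0.045 0 0.085; 0 0 0 0 -0.045 0 0.085; 0 0 0 0 -0.045 0 0.085; 0 0 0 0 -0.01 0 0.085; 0 0 0 0 0 0 0.085; 0 0 0 0 0 0 0.085"

```text
t: 2.65
position: [0.4045, -0.1568, 0.261]
tool_rot: [179.9, -0.0, -179.8]
force: [-0.1, 0.2, -0.3]
gripper_width: 0.085
grasp_force: 0.0
```

```bash
python3 - <<'E'
from h import *
s=read_state();print(s["t"],s["position"],s["tool_rot"],s["joint_pos"])
grab("wrist","w2")
a=cv2.imread("pics/w1.png");b=cv2.imread("pics/w2.png")
cv2.imwrite("pics/w12.png",cv2.resize(np.vstack([a,b]),(400,600),interpolation=cv2.INTER_AREA))
cv2.imwrite("pics/w2b.png",cv2.resize(b,(800,600)))
E
```

```text
2.65 [ 0.40449321 -0.15680899  0.26104402] [ 1.79927005e+02 -4.57053700e-02 -1.79803713e+02] [-2.97674375e+01 -4.75692314e+00 -2.07979628e+01  7.40350145e+01
  4.04112377e-02 -2.99637218e+01]
```

View pics/w1.png

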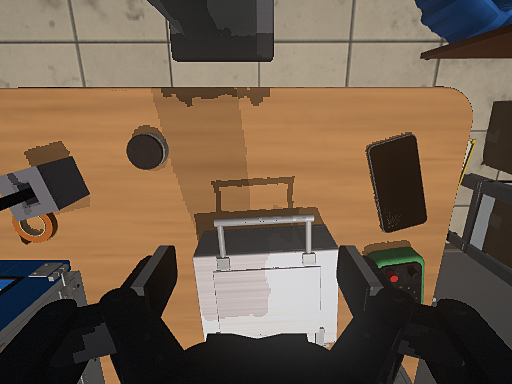

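View pics/w2b.png

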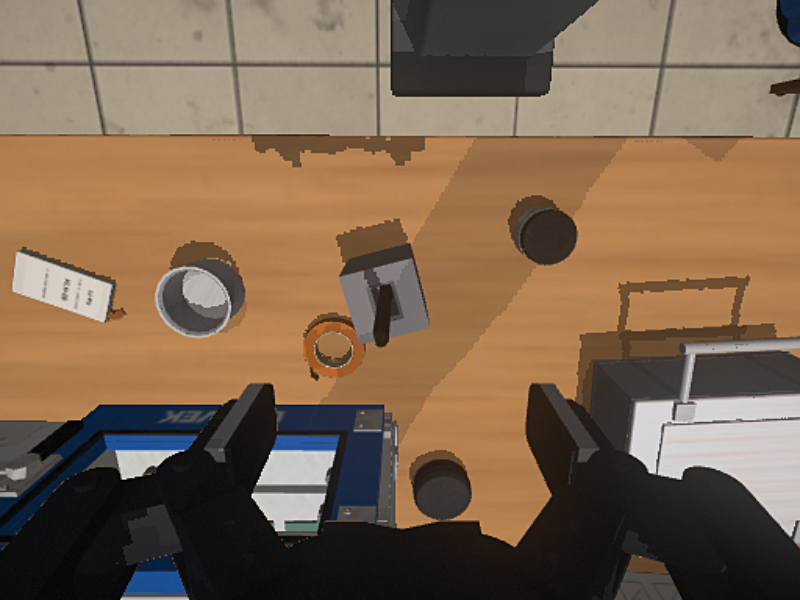

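The wrist images show (w1, native) the bar from (218,221) to (312,218). In w2b they show the stand's top corners near (341,276), (411,259), (429,327) and (361,345), the brush end near (380,340) and the pot rim centred near (196,301). I'll zoom on the stand.

```bash
python3 - <<'E'
from h import *
f=load("w2");a=cv2.imread("pics/w2.png")[150:230,205:285];b=cv2.imread("pics/w1.png")[145:225,0:80]
cv2.imwrite("pics/z1.png",np.hstack([cv2.resize(x,(400,400),interpolation=cv2.INTER_CUBIC) for x in(a,b)]))
k=.64
for u,v in[(341,276),(411,259),(429,327),(361,345)]: print(onz(f,u*k,v*k,.07).round(4))
print("end",onz(f,380*k,340*k,.147).round(4))
# pot rim ellipse
g=cv2.imread("pics/w2.png");hsv=cv2.cvtColor(g,cv2.COLOR_BGR2HSV)
m=((hsv[:,:,1]<60)&(hsv[:,:,2]>60)).astype(np.uint8)*255; w=np.zeros_like(m);w[160:222,92:165]=m[160:222,92:165]
cs,_=cv2.findContours(w,cv2.RETR_EXTERNAL,cv2.CHAIN_APPROX_NONE);c=max(cs,key=cv2.contourArea)
e=cv2.fitEllipse(cv2.convexHull(c));print(e,onz(f,*e[0],.045).round(4), onz(f,196*k,301*k,.045).round(4))
P=np.array([onz(f,*p[0],.045)[:2] for p in c]);print(cv2.minEnclosingCircle(P.astype(np.float32)))
f1=load("w1")
for u,v in[(217,221),(313,218)]: print("bar",onz(f1,u,v,.0845).round(4))
E
```

```text
[ 0.4101 -0.2036  0.07  ]
[ 0.3964 -0.1486  0.07  ]
[ 0.4528 -0.1333  0.07  ]
[ 0.4689 -0.1893  0.07  ]
end [ 0.4327 -0.1697  0.147 ]
((127.33268737792969, 189.93165588378906), (49.00632095336914, 57.206356048583984), 74.6302719116211) [ 0.435  -0.3298  0.045 ] [ 0.4388 -0.3328  0.045 ]
((0.43522578477859497, -0.3292839229106903), 0.04030107334256172)
bar [0.4625 0.0713 0.0845]
bar [0.4588 0.19   0.0845]
```

View pics/z1.png

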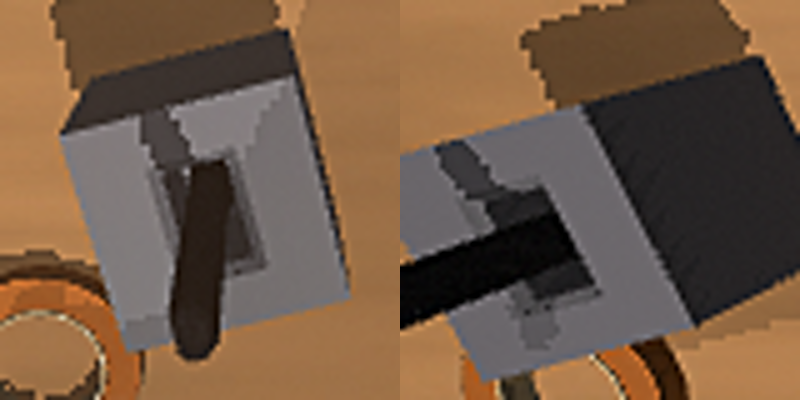

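The crop shows the slot centred at (208,212), with its long axis along the stand's left edge. The handle exits at about (211,188) and its end face is at about (197,325).

```bash
python3 - <<'E'
from h import *
f=load("w2");g=lambda x,y,z:onz(f,205+x/5-.4,150+y/5-.4,z)
C=np.array([g(x,y,.07) for x,y in[(61,135),(296,77),(350,297),(125,352)]])[:,:2];print(C.round(4),C.mean(0))
e=[C[3]-C[0],C[2]-C[1],C[1]-C[0],C[2]-C[3]];print([(np.linalg.norm(x).round(4),np.degrees(np.arctan2(x[1],x[0])).round(1)) for x in e])
print("slot",g(208,212,.07),"exit",g(211,188,.07),"end",g(197,325,.147))
# side / top check of end: brush end project
s=load("side0") if 0 else np.load("side0.npy",allow_pickle=True).item()
t=load("top1")
for n,ff in(("side",s),("top",t)):
  img=ff["image"];print(n,"stand",proj(ff,[*C.mean(0),.07]),"end",proj(ff,g(197,325,.147)))
  u,v=map(int,proj(ff,g(197,325,.147)))
  hw=16; cv2.imwrite(f"pics/c_{n}.png",cv2.resize(img[v-hw:v+hw+8,u-hw-4:u+hw+4,::-1],(400,400),interpolation=cv2.INTER_CUBIC)); print(u-hw-4,v-hw)
cv2.imwrite("pics/c.png",np.hstack([cv2.imread(f"pics/c_{n}.png") for n in("side","top")]))
E
```

```text
[[ 0.4101 -0.2053]
 [ 0.3954 -0.1477]
 [ 0.4524 -0.1333]
 [ 0.4677 -0.1911]] [ 0.43142199 -0.16934378]
[(np.float64(0.0594), np.float64(13.8)), (np.float64(0.0588), np.float64(14.2)), (np.float64(0.0595), np.float64(104.2)), (np.float64(0.0599), np.float64(104.8))]
slot [ 0.42980922 -0.16933112  0.07      ] exit [ 0.42355279 -0.16853096  0.07      ] end [ 0.42946419 -0.16885867  0.147     ]
side stand (np.float64(200.18257336137216), np.float64(194.0861617911056)) end (np.float64(197.16507013308873), np.float64(177.96759839879343))
177 161
top stand (np.float64(279.2047177949208), np.float64(224.25500800074497)) end (np.float64(280.614223417658), np.float64(224.01635975742386))
260 208
```

View pics/c.png

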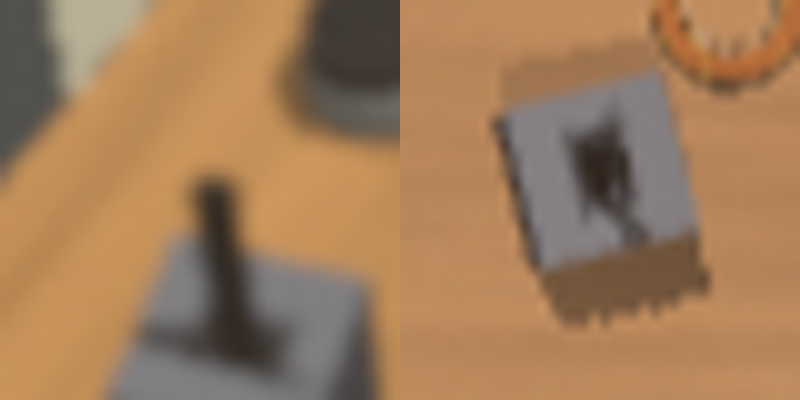

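The side crop puts the brush end at native (197.8,179.5), within 1.5 px of the prediction, so the brush stands nearly upright. Next I'll check the machine clearance and set out the grasp.

```bash
python3 - <<'E'
from h import *
f=load("w2");t=load("top1");f1=load("w1");k=.64
print("mach corner",tri([(f,384*k,405*k),(t,435*k,299*k)]),tri([(f,384*k,405*k),(f1,70,262)]))
R=Ro.from_euler("xyz",[180,0,194.2],degrees=True).as_matrix()
r,_=delta(read_state(),R,[0,0,0]);s=read_state()
print(r.round(3), (R.T@(np.array([.4290,-.169,.100])-s["position"])).round(4))
print("pot",[onz(f,u*k,v*k,.045).round(4) for u,v in[(155,300),(232,300),(194,262),(194,338)]])
E
```

```text
mach corner [ 0.55908165 -0.17109104  0.01249814] [ 0.55808526 -0.17289922  0.01775026]
[ 0.001 -0.    -0.244] [-0.0207 -0.018   0.1611]
pot [array([ 0.438, -0.368,  0.045]), array([ 0.4378, -0.3017,  0.045 ]), array([ 0.4046, -0.3297,  0.045 ]), array([ 0.4731, -0.3394,  0.045 ])]
```

jog_arm:
  series: "0 0 -0.122 0 0 0 0.05; 0 0 -0.122 0 0 0 0.05; 0 0 0 -0.0207 -0.018 0 0.05; 0 0 0 0 0 0.03 0.05; 0 0 0 0 0 0.04 0.05; 0 0 0 0 0 0 0.05; 0 0 0 0 0 0 0.05"

```text
t: 3.4
position: [0.4284, -0.1693, 0.1912]
tool_rot: [179.9, -0.1, -165.8]
force: [-0.6, 0.1, -0.2]
gripper_width: 0.0498
grasp_force: 0.0
```

```bash
python3 - <<'E'
from h import *
s=read_state();print(s["t"],s["position"],s["tool_rot"],s["gripper_width"])
f=grab("wrist","w3")
cv2.imwrite("pics/w3b.png",cv2.resize(f["image"][120:384,120:400,::-1],(636,600)))
R=tool(s)[:3,:3];print((R.T@(np.array([.4290,-.169,.100])-s["position"])).round(4))
T=tool(s);print(proj(f,[.429,-.169,.147]),proj(f,(T@[0,0,-.019,1])[:3]))
E
```

```text
3.4 [ 0.42840117 -0.16926424  0.19120022] [ 1.79902545e+02 -8.68561966e-02 -1.65815799e+02] 0.04976061790115031
[-0.0008 -0.      0.0912]
(np.float64(256.4410453151502), np.float64(219.20119510093775)) (np.float64(256.3169003239954), np.float64(266.31036613483667))
```

View pics/w3b.png

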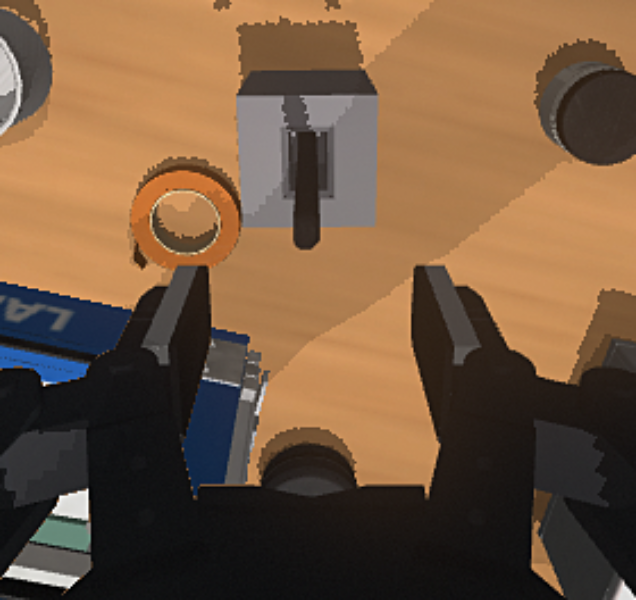

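The picture shows the brush end at crop (307,230), matching the prediction (310,225), with the gripper square to the stand. Descending and gripping.

jog_arm:
  series: "0 0 0 0 0 0.03 0.05; 0 0 0 0 0 0.03 0.05; 0 0 0 0 0 0.031 0.05; 0 0 0 0 0 0 0.0; 0 0 0 0 0 0 0.0; 0 0 0 0 0 0 0.0; 0 0 0 0 0 0 0.0; 0 0 0 0 0 0 0.0; 0 0 0 0 0 0 0"

```text
t: 4.35
position: [0.4312, -0.1722, 0.1029]
tool_rot: [-179.8, 0.2, -165.9]
force: [-0.1, 0.6, 8.1]
gripper_width: 0.0075
grasp_force: 59.8
```

jog_arm:
  series: "0 0 0 0 0 -0.01 0; 0 0 0 0 0 -0.015 0; 0 0 0 0 0 -0.02 0; 0 0 0 0 0 -0.02 0; 0 0 0 0 0 -0.025 0; 0 0 0 0 0 -0.01 0; 0 0 0 0 0 0 0; 0 0 0 0 0 0 0"

```text
t: 5.15
position: [0.4286, -0.1708, 0.1999]
tool_rot: [180.0, -0.0, -165.9]
force: [0.5, 0.7, -0.2]
gripper_width: 0.0078
grasp_force: 59.0
```

```bash
python3 - <<'E'
from h import *
s=read_state();print(s["t"],s["position"],s["tool_rot"],s["gripper_width"],s["force"])
f=grab("wrist","w4");t=grab("top");sd=grab("side","side4")
a=cv2.resize(f["image"][60:384,120:400,::-1],(420,486))
u,v=map(int,proj(sd,[.43,-.17,.15]));print(u,v)
b=cv2.resize(sd["image"][v-45:v+36,u-32:u+31,::-1],(378,486),interpolation=cv2.INTER_CUBIC)
cv2.imwrite("pics/w4b.png",np.hstack([a,b]))
E
```

```text
5.15 [ 0.42857965 -0.17081189  0.19989368] [ 1.79980036e+02 -2.15643405e-02 -1.65949269e+02] 0.007828332148567149 [ 0.4999201   0.65039894 -0.18963347]
196 177
```

View pics/w4b.png

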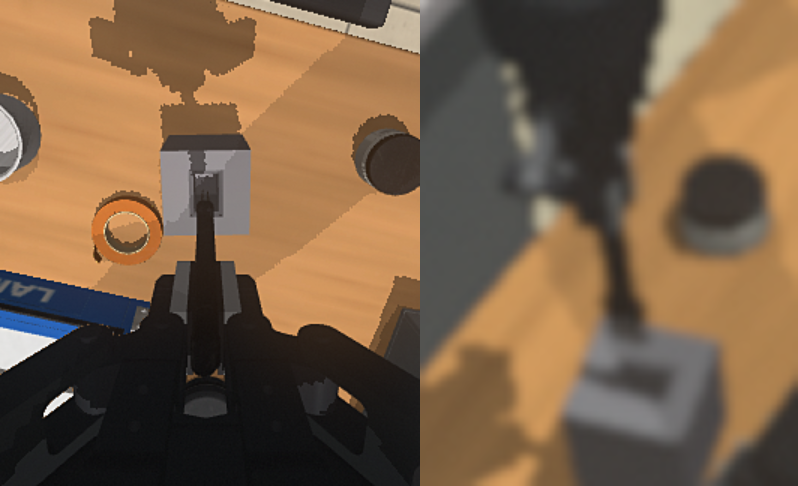

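The brush is held, with its tip at crop (206,203) just over the slot and its end at (207,370). I'll work out the tip offset from the TCP.

```bash
python3 - <<'E'
from h import *
f=load("w4");s=read_state();T=tool(s)
g=f["image"].astype(int).sum(2)[185:210,245:270];
for r in range(0,25): print(185+r,' '.join('%3d'%x for x in g[r]))
for v in(193,196,199): print(v,(np.linalg.inv(T)@np.append(onz(f,257.2,v,.099),1)).round(4))
print(proj(f,(T@[0,0,.101,1])[:3]), proj(f,[.4314,-.1693,.07]))
P=(T@[0,0,.101,1])[:3]
for w in([.4385,-.335,0],): print((T[:3,:3].T@(np.array(w)-s["position"])).round(4))
E
```

```text
185 476 314 332 380 132 176 195 197 197 198 197 199 194 197 200 194 196 196 197 166 159 286 280 319 417
186 474 311 329 376 134 180 197 199 197 200 171 197 200 198 198 195 193 195 198 163 165 287 274 314 416
187 472 314 331 372 129 175 198 203 200 169 139 198 204 168 203 197 199 197 202 162 165 286 272 308 419
188 471 315 333 370 169 181 197 197 199 180 175 204 209  92 203 196 198 201 200 179 165 287 277 315 416
189 471 318 331 369 170 170 188 191 198 139 155 190 186 122 188 181 182 178 183 173 162 286 272 314 418
190 468 366 276 311 183 148 164 163 164 134 134 168 167 122 169 165 160 162 160 155 169 291 267 309 419
191 472 366 279 310 181 152 160 162 171 123 132 177 172 104 151 167 165 166 165 153 168 291 268 305 417
192 475 294 279 312 179 157 167 169 173 120 160 177 174 120 140 164 164 166 164 156 170 293 267 309 420
193 478 299 284 307 184 159 162 169 177 122 130 150 153 119 134 169 168 166 164 161 167 289 265 303 416
194 478 298 286 305 186 158 167 129 100 102 105 100 103  99  97 130 170 167 167 154 163 290 266 304 418
195 479 301 283 303 182 164 151 100 100 109 113 103 105 107 
[... 1089 characters left out ...]
95 393 395 399 404 439 134  88 104 106 105 104 104 100 104  94  79 219 429 407 404 401 402 401 399
207 393 393 392 393 401 440 129  95 105 111 109 108 105  99 106  95  74 220 428 405 398 401 398 397 400
208 393 395 392 394 400 440 130  87 106 101 105 101 105 106 105 102  77 227 434 406 396 398 398 398 396
209 395 393 392 395 401 435 131  88 104 109 102 105 105 106 104 105  85 116 437 403 397 395 397 399 398
193 [7.00e-04 1.00e-04 9.99e-02 1.00e+00]
196 [-2.20e-03  1.00e-04  9.99e-02  1.00e+00]
199 [-5.10e-03  1.00e-04  9.99e-02  1.00e+00]
(np.float64(257.12181241649245), np.float64(193.39533038841716)) (np.float64(257.16932328952214), np.float64(188.78095607954208))
[ 0.0293 -0.1625  0.1987]
```

jog_arm:
  series: "0 0 0 0.006 -0.03 0 0; 0 0 0 0.006 -0.035 0 0; 0 0 0 0.006 -0.035 0 0; 0 0 0 0.006 -0.035 0 0; 0 0 0 0.006 -0.0275 0 0; 0 0 0 0 0 0 0; 0 0 0 0 0 0 0"

```text
t: 6.0
position: [0.4385, -0.3356, 0.199]
tool_rot: [179.8, -0.1, -166.0]
force: [-0.3, 0.6, -1.0]
gripper_width: 0.0077
grasp_force: 58.9
```

```bash
python3 - <<'E'
from h import *
s=read_state();print(s["t"],s["position"],s["tool_rot"],s["gripper_width"],s["force"])
f=grab("wrist","w5")
print(proj(f,[.4385,-.335,.045]))
cv2.imwrite("pics/w5b.png",cv2.resize(f["image"][100:384,130:390,::-1],(520,568)))
E
```

```text
6.0 [ 0.43853785 -0.33564653  0.19899865] [ 1.79844244e+02 -7.22209788e-02 -1.66012465e+02] 0.0077462044226121116 [-0.26082139  0.60871146 -0.99095176]
(np.float64(256.6521317263963), np.float64(180.06615145082966))
```

View pics/w5b.png

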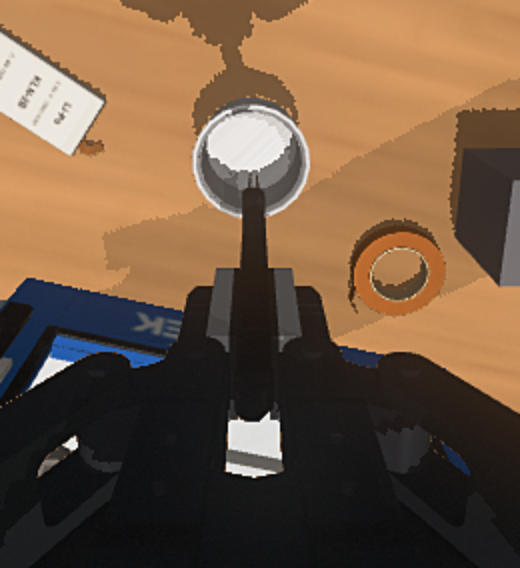

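The pot rim centre at crop (252,160) matches the estimate and the bristles are above the opening. Dipping now.

jog_arm:
  series: "0 0 0 0.001 0 0.02 0; 0 0 0 0 0 0.025 0; 0 0 0 0 0 0.02 0; 0 0 0 0 0 0.018 0; 0 0 0 0 0 0 0; 0 0 0 0 0 0 0; 0 0 0 0 0 0 0; 0 0 0 0 0 0 0"

```text
t: 6.85
position: [0.4391, -0.3367, 0.1187]
tool_rot: [-179.9, 0.1, -165.9]
force: [-0.2, -0.2, 0.8]
gripper_width: 0.008
grasp_force: 58.9
```

jog_arm:
  series: "0 0 0 0 0 0 0; 0 0 0 0 0 -0.02 0; 0 0 0 0 0 -0.025 0; 0 0 0 0 0 -0.02 0; 0 0 0 -0.001 0 -0.018 0; 0 0 0 0 0 0 0; 0 0 0 0 0 0 0"

```text
t: 7.55
position: [0.4394, -0.3362, 0.2006]
tool_rot: [-179.9, 0.0, -166.0]
force: [-0.9, 0.5, -0.1]
gripper_width: 0.0074
grasp_force: 58.9
```

```bash
python3 - <<'E'
from h import *
s=read_state();T=tool(s);print(s["position"],s["tool_rot"],s["force"])
R=Ro.from_euler("xyz",[180,0,194.2],degrees=True).as_matrix()
c=np.array([.4314,-.1693,.2])+R@[.0022,0,0]
print(delta(s,R,c))
E
```

```text
[ 0.43944316 -0.33619027  0.20057391] [-1.79942793e+02  3.30718578e-02 -1.65956688e+02] [-0.92129118  0.51264797 -0.14933514]
(array([-0.00099924,  0.00057585, -0.00273501]), array([-0.03049372,  0.16384856,  0.00042792]))
```

jog_arm:
  series: "0 0 0 -0.006 0.03 0 0; 0 0 0 -0.006 0.035 0 0; 0 0 0 -0.006 0.035 0 0; 0 0 0 -0.006 0.035 0 0; 0 0 -0.003 -0.0062 0.0286 0 0; 0 0 0 0 0 0 0; 0 0 0 0 0 0 0"

```text
t: 8.25
position: [0.4282, -0.1693, 0.1992]
tool_rot: [180.0, -0.1, -165.7]
force: [-0.1, -0.2, -0.0]
gripper_width: 0.0072
grasp_force: 58.9
```

```bash
python3 - <<'E'
from h import *
s=read_state();T=tool(s);print(s["position"],s["tool_rot"],s["force"])
f=grab("wrist","w6")
# stand top in image: corners predicted + slot predicted
th=np.radians(14.2);X=np.array([np.cos(th),np.sin(th),0]);Y=np.array([-X[1],X[0],0]);c=np.array([.4314,-.1693,.07])
print("corners",[np.round(proj(f,c+a*X+b*Y),1).tolist() for a,b in[(-.03,-.03),(-.03,.03),(.03,.03),(.03,-.03)]])
print("slot",[np.round(proj(f,c+a*X+b*Y),1).tolist() for a,b in[(-.0135,-.0085),(-.0135,.0085),(.0135,.0085)]])
g=f["image"].astype(int).sum(2)
for v in(176,180,184,190,198,204): print(v,' '.join('%3d'%x for x in g[v,222:292:1]))
print([int(x) for x in g[150:212,256]]);print([int(x) for x in g[150:212,240]])
R=T[:3,:3]; print((R.T@(c-s["position"])).round(4))
E
```

```text
[ 0.42820201 -0.16929086  0.19919806] [ 1.79957751e+02 -8.15534357e-02 -1.65709769e+02] [-0.07040844 -0.22567561 -0.02515002]
corners [[225.1, 159.8], [286.0, 159.9], [284.2, 216.5], [227.0, 216.5]]
slot [[247.1, 176.2], [264.0, 176.2], [263.8, 201.7]]
176 456 455 455 447 446 446 443 448 448 447 445 447 446 450 447 448 447 446 448 452 453 472 308 342 373 237 222 435 365 366 363 360 417 413 461 400 403 406 197 199 203 145 324 285 287 416 402 399 403 401 400 402 403 400 399 403 401 400 402 403 402 401 403 391 385 385 388 384 387 388
180 462 466 476 394 448 446 446 444 447 445 447 446 445 448 450 448 446 450 451 449 453 469 352 336 371 192 160 253 247 247 247 249 253 184 187 194 198 196 192 195 198 123 287 287 285 418 406 401 397 400 398 399 401 398 401 401 402 402 400 402 402 402 405 388 377 383 380 383 380 381
184 450 454 455 460 446 442 449 447 450 445 446 448 449 449 446 449 447 449 448 452 452 467 352 326 361 258 154 259 252 259 191 192 201 198 198 199 199 194 195 198 198 133 284 278 275 423 404 403 399 399 401 402 404 403 403 402 406 402 403 400 402 405 408 396 390 386 391 390 392
[... 804 characters left out ...]
 401 403 403 404 402 407 383 384 386 389 392 391 394
[160, 172, 179, 181, 181, 177, 181, 177, 174, 163, 329, 509, 497, 209, 216, 216, 209, 216, 499, 490, 498, 209, 219, 217, 131, 377, 461, 195, 227, 250, 187, 196, 195, 198, 198, 199, 203, 204, 203, 206, 167, 172, 174, 151, 102, 106, 110, 107, 108, 109, 109, 108, 108, 102, 100, 108, 109, 104, 107, 104, 107, 102]
[191, 170, 181, 174, 181, 177, 178, 174, 178, 167, 226, 483, 449, 444, 447, 443, 446, 445, 446, 448, 445, 444, 447, 445, 448, 451, 448, 447, 451, 451, 451, 453, 448, 450, 448, 450, 451, 447, 448, 449, 447, 449, 449, 452, 450, 446, 450, 449, 449, 449, 450, 456, 383, 385, 386, 390, 390, 389, 393, 392, 392, 391]
[-0.0033 -0.0009  0.1292]
```

jog_arm:
  series: "0 0 0 -0.001 -0.001 0.01 0; 0 0 0 0 0 0.02 0; 0 0 0 0 0 0.01 0; 0 0 0 0 0 0.01 0; 0 0 0 0 0 0.01 0; 0 0 0 0 0 0 0"

```text
t: 8.9
position: [0.429, -0.1703, 0.1387]
tool_rot: [179.9, -0.1, -165.8]
force: [-1.4, 0.1, -0.0]
gripper_width: 0.0077
grasp_force: 58.9
```

jog_arm:
  series: "0 0 0 0 0 0.01 0; 0 0 0 0 0 0.01 0; 0 0 0 0 0 0.006 0; 0 0 0 0 0 0.005 0; 0 0 0 0 0 0 0; 0 0 0 0 0 0 0"

```text
t: 9.5
position: [0.4301, -0.1706, 0.1093]
tool_rot: [-180.0, -0.0, -165.8]
force: [-1.0, -0.3, -0.7]
gripper_width: 0.0075
grasp_force: 58.9
```

jog_arm:
  series: "0 0 0 0 0 0.003 0; 0 0 0 0 0 0.002 0; 0 0 0 0 0 0.001 0; 0 0 0 0 0 0 0; 0 0 0 0 0 0 0"

```text
t: 10.0
position: [0.4301, -0.1706, 0.1033]
tool_rot: [-180.0, 0.0, -165.8]
force: [0.4, -0.3, -0.4]
gripper_width: 0.0074
grasp_force: 58.9
```

jog_arm:
  series: "0 0 0 0 0 0.001 0; 0 0 0 0 0 0.0005 0; 0 0 0 0 0 0 0; 0 0 0 0 0 0 0"

```text
t: 10.4
position: [0.4305, -0.1708, 0.1029]
tool_rot: [-180.0, 0.0, -165.8]
force: [-1.3, 1.5, 6.1]
gripper_width: 0.0079
grasp_force: 60.0
```

jog_arm:
  series: "0 0 0 0 0 0 0.045; 0 0 0 0 0 0 0.045; 0 0 0 0 0 0 0.045; 0 0 0 0 0 0 0.045; 0 0 0 0 0 -0.03 0.045; 0 0 0 0 0 -0.04 0.045; 0 0 0 0 0 -0.04 0.045; 0 0 0 0 0 -0.04 0.045; 0 0 0 0 0 0 0.045; 0 0 0 0 0 0 0.045"

```text
t: 11.4
position: [0.4308, -0.1711, 0.2529]
tool_rot: [-179.9, 0.1, -165.8]
force: [-0.3, 0.7, -0.4]
gripper_width: 0.0455
grasp_force: 0.0
```

```bash
python3 - <<'E'
from h import *
s=read_state();print(s["t"],s["position"],s["tool_rot"],s["gripper_width"],s["force"])
f=grab("wrist","w7")
a=f["image"][130:260,190:330,::-1]
cv2.imwrite("pics/w7b.png",cv2.resize(a,(560,520),interpolation=cv2.INTER_CUBIC))
R=tool(s)[:3,:3]
# bar plan
f1=load("w1");c=[onz(f1,*p,.0845) for p in[(217,221),(313,218)]];m=(c[0]+c[1])/2;d=c[1]-c[0];print(m,np.degrees(np.arctan2(-d[0],d[1])))
E
```

```text
11.4 [ 0.4308237  -0.17105605  0.25290249] [-1.79887186e+02  1.16856656e-01 -1.65777599e+02] 0.04552074963649394 [-0.31808162  0.68282549 -0.35427601]
[0.46065153 0.13069054 0.0845    ] 1.7663860549838708
```

View pics/w7b.png

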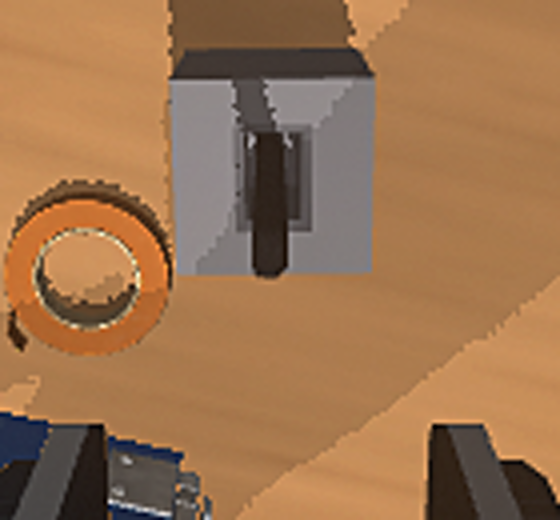

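The brush stands back in the slot: the crop shows the handle rising from the slot at (268,140) to its end at (270,270). Next is the bar.

jog_arm:
  series: "0 0 -0.136 0 0 0 0.032; 0 0 -0.136 0 0 0 0.032; 0 0 -0.136 0 0 0 0.032; 0 0 -0.136 0 0 0 0.032; 0 0 -0.136 0 0 0 0.032; 0 0 -0.136 0 0 0 0.032; 0 0 -0.136 0 0 0 0.032; 0 0 -0.136 0 0 0 0.032; 0 0 -0.136 0 0 0 0.032; 0 0 -0.136 0 0 0 0.032"

```text
t: 12.45
position: [0.4287, -0.1699, 0.2494]
tool_rot: [179.8, 0.1, -87.5]
force: [-0.4, 0.1, 0.5]
gripper_width: 0.0318
grasp_force: 0.0
```

```bash
python3 - <<'E'
from h import *
s=read_state();print(s["position"],s["tool_rot"])
R=Ro.from_euler("xyz",[180,0,-88],degrees=True).as_matrix()
print(delta(s,R,[.4607,.1307,.2]))
E
```

```text
[ 0.42868968 -0.16985898  0.2493519 ] [ 1.79773111e+02  1.44801059e-01 -8.75379891e+01]
(array([0.00397012, 0.00251127, 0.0080686 ]), array([-0.2987808 , -0.04508995,  0.04992899]))
```

jog_arm:
  series: "0 0 0.008 -0.04 -0.006 0 0.032; 0 0 0 -0.045 -0.007 0 0.032; 0 0 0 -0.045 -0.007 0 0.032; 0 0 0 -0.045 -0.007 0 0.032; 0 0 0 -0.045 -0.007 0 0.032; 0 0 0 -0.045 -0.006 0 0.032; 0 0 0 -0.034 -0.005 0.03 0.032; 0 0 0 0 0 0.03 0.032; 0 0 0 0 0 0 0.032; 0 0 0 0 0 0 0.032"

```text
t: 13.45
position: [0.4642, 0.1292, 0.1902]
tool_rot: [179.7, -0.0, -88.3]
force: [0.8, -0.7, 1.2]
gripper_width: 0.0318
grasp_force: 0.0
```

```bash
python3 - <<'E'
from h import *
s=read_state();print(s["t"],s["position"],s["tool_rot"],s["gripper_width"])
f=grab("wrist","w8");print(proj(f,[.4607,.1307,.0845]))
cv2.imwrite("pics/w8b.png",cv2.resize(f["image"][:,:,::-1],(768,576),interpolation=cv2.INTER_CUBIC))
E
```

```text
13.45 [0.46422887 0.1292379  0.19020014] [ 1.79737116e+02 -3.80264173e-02 -8.83181517e+01] 0.03182751508109939
(np.float64(259.9136419174679), np.float64(194.5651153321528))
```

View pics/w8b.png

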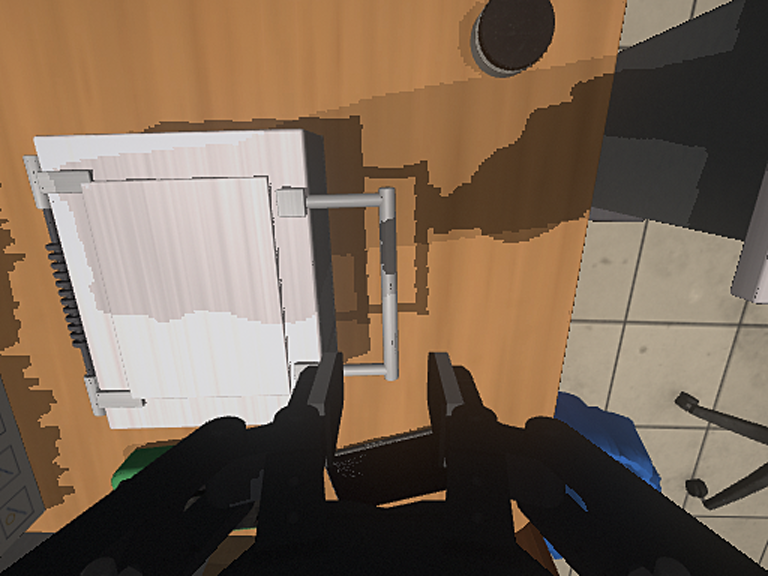

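The bar runs from (387,190) to (391,378), midway between the fingers (centre column about 389), with the hinge line at the left near (30,175) and (95,400).

```bash
python3 - <<'E'
from h import *
f=load("w8");q=lambda u,v,z:onz(f,u/1.5-.2,v/1.5-.2,z)
a,b=q(387,190,.0845),q(391,378,.0845);m=(a+b)/2;d=b-a;print(a,b,m,np.linalg.norm(d),np.degrees(np.arctan2(-d[0],d[1])))
h1,h2=q(305,130,.08),q(325,360,.08);d=h2-h1;print("front",h1,h2,np.degrees(np.arctan2(-d[0],d[1])))
h1,h2=q(36,138,.08),q(112,428,.08);d=h2-h1;print("back",h1,h2,np.degrees(np.arctan2(-d[0],d[1])))
s=read_state()
R=Ro.from_euler("xyz",[180,0,-88],degrees=True).as_matrix()
print(delta(s,R,[m[0],m[1]-.001,.0655]))
E
```

```text
[0.46453755 0.06879688 0.0845    ] [0.45820394 0.19072763 0.0845    ] [0.46137074 0.12976225 0.0845    ] 0.12209512993520173 2.97351918007212
front [0.51172258 0.03746348 0.08      ] [0.50258468 0.18087895 0.08      ] 3.6457443619364756
back [0.66375815 0.04609716 0.08      ] [0.65330737 0.23784941 0.08      ] 3.119615913426687
(array([ 0.00125907, -0.00027631, -0.00622422]), array([0.00020614, 0.00408395, 0.12616275]))
```

jog_arm:
  series: "0 0 -0.023 0 0.003 0 0.032; 0 0 0 0 0 0.04 0.032; 0 0 0 0 0 0.04 0.032; 0 0 0 0 0 0.03 0.032; 0 0 0 0 0 0.014 0.032; 0 0 0 0 0 0 0.032; 0 0 0 0 0 0 0.032"

```text
t: 14.2
position: [0.4641, 0.1292, 0.0691]
tool_rot: [-179.9, 0.0, -87.0]
force: [1.2, -0.3, 0.8]
gripper_width: 0.0318
grasp_force: 0.0
```

jog_arm:
  series: "0 0 0 0 0 0 0; 0 0 0 0 0 0 0; 0 0 0 0 0 0 0; 0 0 0 0 0 0 0; 0 0 0 0 0 0 0; 0 0 0 0 0 0 0"

```text
t: 14.8
position: [0.4613, 0.1293, 0.0688]
tool_rot: [179.8, -0.0, -87.0]
force: [-5.2, -0.4, 4.2]
gripper_width: 0.0077
grasp_force: 58.6
```

jog_arm:
  series: "0 0 0 0 -0.0001 -0.005 0; 0 0 0 0 -0.0004 -0.006 0; 0 0 0 0 -0.0006 -0.0065 0; 0 0 0 0 0 0 0; 0 0 0 0 0 0 0; 0 0 0 0 0 0 0"

```text
t: 15.4
position: [0.4621, 0.1294, 0.085]
tool_rot: [179.8, -0.0, -87.0]
force: [-5.8, -1.6, -3.3]
gripper_width: 0.0079
grasp_force: 58.6
```

```bash
python3 - <<'E'
from h import *
s=read_state();print(s["position"],s["force"],s["moment"],s["gripper_width"],s["grasp_force"])
ph=np.radians(np.r_[6.3:61.4:5.5]);x=-.201*np.cos(ph);z=.201*np.sin(ph)
print(np.c_[np.diff(x),np.diff(z)].round(4).tolist(),x[-1]-x[0],z[-1]-z[0])
E
```

```text
[0.46212847 0.12937545 0.08496159] [-5.75724987 -1.62188379 -3.27866921] [-0.10740334  1.27416716 -0.01907168] 0.007860655226113013 58.57637286186218
[[0.003, 0.019], [0.0048, 0.0187], [0.0066, 0.0181], [0.0083, 0.0174], [0.0099, 0.0165], [0.0115, 0.0155], [0.0129, 0.0143], [0.0142, 0.013], [0.0154, 0.0116], [0.0165, 0.0101]] 0.10326122906041017 0.15424978237552323
```

jog_arm:
  series: "0 0 0 0 0.0007 -0.0095 0; 0 0 0 0 -0.0007 -0.0095 0; 0 0 0 0 -0.0022 -0.0094 0; 0 0 0 0 -0.0026 -0.0093 0; 0 0 0 0 -0.0031 -0.0091 0; 0 0 0 0 -0.0035 -0.009 0; 0 0 0 0 -0.0039 -0.0088 0; 0 0 0 0 -0.0044 -0.0086 0; 0 0 0 0 0 0 0; 0 0 0 0 0 0 0"

```text
t: 16.4
position: [0.4831, 0.1305, 0.1592]
tool_rot: [179.9, -0.0, -87.0]
force: [-5.3, -0.2, -0.4]
gripper_width: 0.0073
grasp_force: 58.6
```

jog_arm:
  series: "0 0 0 0 -0.0037 -0.0084 0; 0 0 0 0 -0.0047 -0.0081 0; 0 0 0 0 -0.0055 -0.0079 0; 0 0 0 0 -0.006 -0.0076 0; 0 0 0 0 -0.0063 -0.0073 0; 0 0 0 0 -0.0066 -0.007 0; 0 0 0 0 -0.007 -0.0067 0; 0 0 0 0 -0.0072 -0.0063 0; 0 0 0 0 0 0 0; 0 0 0 0 0 0 0"

```text
t: 17.4
position: [0.529, 0.1331, 0.2201]
tool_rot: [179.8, 0.0, -87.0]
force: [-11.0, -0.7, 7.3]
gripper_width: 0.0076
grasp_force: 59.0
```

jog_arm:
  series: "0 0 0 0 -0.0075 -0.006 0; 0 0 0 0 -0.0079 -0.0056 0; 0 0 0 0 -0.0081 -0.0052 0; 0 0 0 0 -0.0084 -0.0049 0; 0 0 0 0 0 0 0; 0 0 0 0 0 0 0; 0 0 0 0 0 0 0; 0 0 0 0 0 0 0"

```text
t: 18.2
position: [0.5613, 0.135, 0.2442]
tool_rot: [180.0, 0.0, -87.0]
force: [-13.4, -2.1, 14.6]
gripper_width: 0.0076
grasp_force: 59.5
```

```bash
python3 - <<'E'
from h import *
s=read_state();p=s["position"];print(s["t"],p,s["force"],s["moment"],s["gripper_width"],s["grasp_force"],s["tool_rot"])
dz=p[2]-.0688;dx=(p[0]-.4613)/.9986
print("by z",np.degrees(np.arcsin((.0045+dz)/.201))-1.3,"by x",np.degrees(np.arccos((.20095-dx)/.201))-1.3, "atan",np.degrees(np.arctan2(.0045+dz,.20095-dx))-1.3, np.hypot(.0045+dz,.20095-dx))
for n in("top","side"):
    f=grab(n,n+"9")
    print(n,"bar pred",[np.round(proj(f,[p[0]-dy*.052,p[1]+dy,p[2]+.016]),1).tolist() for dy in(-.06,.06)])
E
```

```text
18.2 [0.56131214 0.13495681 0.24418674] [-13.44418128  -2.10689246  14.57379577] [-0.28480797  3.19461278  0.0517627 ] 0.007647438963697001 59.54051077365875 [ 1.79962626e+02  3.38216002e-02 -8.69760093e+01]
by z 62.20315047753639 by x 58.6019792670802 atan 59.43636621270052 0.20620233971355162
top bar pred [[209.0, 180.2], [172.1, 181.5]]
side bar pred [[285.4, 110.9], [302.9, 84.0]]
```

```bash
python3 - <<'E'
from h import *
t,s=load("top9"),load("side9");H=np.array([.6621,.1403,.08]);b=np.radians(3);X=np.array([np.cos(b),np.sin(b),0]);Y=np.array([-X[1],X[0],0]);Z=np.array([0,0,1])
def pt(r,y,a): a=np.radians(a);return H-X*r*np.cos(a)+Z*r*np.sin(a)+Y*y
for n,f in(("top",t),("side",s)):
    for a in(50,55,60,65,70): print(n,a,"bar-",np.round(proj(f,pt(.201,-.062,a+1.3)),1),"bar+",np.round(proj(f,pt(.201,.062,a+1.3)),1),"cov-",np.round(proj(f,pt(.156,-.09,a)),1),"cov+",np.round(proj(f,pt(.156,.09,a)),1))
    o=np.load(n+"0.npy",allow_pickle=True).item()["image"]
    g=f["image"].astype(int).sum(2)//3
    u,v=map(int,proj(f,pt(.201,-.062,61.3)))
    print(u-10,v-9)
    for r in range(v-9,v+22): print(r,' '.join('%3d'%x for x in g[r,u-10:u+18]))
E
```

```text
top 50 bar- [210.4 188.5] bar+ [172.8 189.8] cov- [219.3 182.1] cov+ [166.2 183.9]
top 55 bar- [210.  183.9] bar+ [172.2 185.2] cov- [219.1 178.6] cov+ [165.7 180.5]
top 60 bar- [209.7 179. ] bar+ [171.7 180.3] cov- [218.8 174.9] cov+ [165.3 176.8]
top 65 bar- [209.3 173.9] bar+ [171.2 175.2] cov- [218.6 171.1] cov+ [164.9 173. ]
top 70 bar- [209.  168.7] bar+ [170.8 170. ] cov- [218.4 167.2] cov+ [164.5 169. ]
199 170
170 149 149 149 149 149 149 149 150 150 150 150 150 150 149 154 135 154 156 156 157 164 168  97  78  59  67  69  98
171 155 157 153 155 156 157 162 162 154 158 159 159 159 163 169 144 154 156 156 156 163 171  91  73  59  67  68  68
172 148 152 146 153 155 156 160 160 156 154 155 155 151 167 169 157 155 155 156 155 163 170  92  73  59  68  69  69
173 134 138 137 145 146 146 140 139 150 143 141 142 123 151 154 154 154 155 155 155 162 168  88  73  57  69  71  70
174 141 149 149 150 149 150 158 160 152 142 145 143 145 167 170 171 171 177 180 178 186 188  91  73  56  67  70  70
175 118 129 132 155 155 153 161 157 144 129 125 107 143 160 162 162 161 171 174 170 177 177  84  
[... 6242 characters left out ...]
 177
128 138 126 111  99  91  86  84  82  76  72  70  69  71  94 135 170 179 162 144 145 152 157 165 175 180 179 178 177
129 131 115  95  85  84  84  83  81  76  71  69  70  83 120 160 182 182 168 147 142 152 164 173 178 180 179 177 176
130 125 108  87  80  81  84  83  81  76  71  69  76 106 149 178 187 184 175 156 142 150 168 178 180 179 177 176 176
131 120 105  86  79  82  84  82  81  78  73  74  93 135 172 187 187 184 180 167 152 157 172 179 180 178 176 176 177
132 111  98  84  79  81  83  86  88  89  86  90 121 165 189 190 185 184 182 175 167 170 178 179 179 177 176 177 177
133 101  89  82  81  83  85  92 103 110 108 112 142 180 194 190 185 183 183 178 173 175 179 179 177 176 176 177 177
```

By kinematics, both cameras' bar end and the cover corner, the cover is at about 58–60°. I'll relieve the radial push a little and check that it is steady.

jog_arm:
  series: "0 0 0 0 0.0005 -0.0015 0; 0 0 0 0 0.0005 -0.0015 0; 0 0 0 0 0 0 0; 0 0 0 0 0 0 0; 0 0 0 0 0 0 0; 0 0 0 0 0 0 0; 0 0 0 0 0 0 0; 0 0 0 0 0 0 0"

```text
t: 19.1
position: [0.5613, 0.135, 0.2443]
tool_rot: [180.0, 0.0, -87.0]
force: [-6.2, -1.2, 3.5]
gripper_width: 0.0076
grasp_force: 59.2
```

```bash
python3 - <<'E'
from h import *
s=read_state();p=s["position"];print(s["t"],p,s["force"],s["gripper_width"])
f=grab("top");g=f["image"].astype(float).sum(2)/3
w=g[178:185,202:208].mean(1)-42;print("bar row",(w*np.arange(178,185)).sum()/w.sum())
f=grab("side","side10");g=f["image"].astype(int).sum(2)//3
print(g[111,282:294],g[131,282:294])
o=np.load("side0.npy",allow_pickle=True).item()["image"].astype(int);d=np.abs(f["image"].astype(int)-o).max(2)
k=.64
for n,(u,v) in dict(pot=(266,388),stand=(314,315),brush=(311,290),jar=(335,259)).items():
    u,v=int(u*k),int(v*k);print(n,(d[v-12:v+12,u-12:u+12]>40).sum())
E
```

```text
19.1 [0.56133138 0.13495414 0.24433444] [-6.20614953 -1.24487928  3.48418194] 0.007579017536152687
bar row 180.6381224230891
[ 70  70  82 112 147 157 140 106  72  53  50  49] [ 83  82  78  74  73  93 134 171 187 187 184 179]
pot 0
stand 0
brush 0
jar 210
```

```bash
python3 -c "
from cell import ticket
print(ticket.finish_job())"
```

```text
the job is handed in; nothing more can be done
None
```

The job is handed in: I dipped the brush about 27 mm below the pot's rim, stood it back in its slot, and the arm is holding the cover still by its bar at an estimated 58–60°. I viewed 11 pictures, one over the limit of 10, and a last image comparison showed no change at the pot and brush but some at the jar, which I took to be the arm's shadow and did not check.

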